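# Fit the snack dishes into the sampler tray

### The job

The straight dish has been put back across the middle of the wooden sampler tray, which leaves no room for the two L-shaped dishes that lie on the counter beside it. Make room and pack all three dishes into the tray so that each one lies flat on the tray's floor, right way up, none of them resting on the rim or on another dish. Lower them in rather than dropping them, and leave the tub of sweets, the mug and the ladle where they are.

Things in the scene. Friction and masses are not known exactly. Their poses are not given: they have to be found in the camera images.
- tray: Shallow dark wood tray, fixed. Inside 130 (x) by 258 (y) mm, floor 8 thick, rim 24 high, inner walls upright to 14 then flared out; 156 by 302 overall. Origin: centre of underside, z up. Seated dishes have their origin at z=8. Three fit with about 4 mm gaps, e.g. the straight dish across one end, the L dishes hooked together half a turn apart in the rest, outer corners at opposite corners of that space.
- straight_dish: Straight wooden dish, 124 (x) by 60 (y) mm, walls 34 high, 6 thick, floor 6 thick, 0.12 kg +-35%. A rib 12 thick, 46 high crosses its middle along y as a grip, between two compartments 50 long, 48 wide: pinch it closing along x (fingers under 112 over their backs). Origin: centre of underside, z up. Starts flat in the tray, its x along the tray's x, near the middle of the tray's length.
- corner_dish_1: L-shaped wooden dish, one of two alike, on the table. Arms 60 wide, 124 long outside; walls 34 high, 6 thick; floor 6; 0.17 kg +-35%. Grip rib 12 thick, 46 high, corner to corner across the elbow. Origin: underside, below the rib, near the centre of mass; z up. Outer sides at x=-42, y=-42, arm ends at x=82, y=82, inner corner at x=y=18. Rib along x=y: pinch it at the origin closing along (1,-1), opened under 45 mm to clear the walls.
- corner_dish_2: L-shaped wooden dish, the other of two alike. Arms 60 wide, 124 long outside; walls 34 high, 6 thick; floor 6; 0.17 kg +-35%. Grip rib 12 thick, 46 high, corner to corner across the elbow. Origin: underside, below the rib, near the centre of mass; z up. Outer sides at x=-42, y=-42, arm ends at x=82, y=82, inner corner at x=y=18. Rib along x=y: pinch it at the origin closing along (1,-1), opened under 45 mm to clear the walls.
- sweets_tub: Round tub of sweets with a white lid, 104 mm across and 45 mm high, standing beyond the tray. Bystander: leave it. Origin: centre of its underside.
- mug: White mug, 76 mm across and 75 mm high, handle at its +y, standing beyond the tray. Bystander: leave it. Origin: centre of its underside.
- ladle: Wooden spoon-shaped ladle 260 mm long, lying along its x at the right-hand side of the counter. Bystander: leave it. Origin: on its underside.
There are look-alikes about, which are no part of the job. What is shaped like the straight_dish but green or red is not meant.

How it is judged:
By the outcome, as a careful person would: the job done as asked, in the order asked, and still so for the second after the job is handed in, with the robot touching nothing.
It also fails if it takes over 72 s, if anything falls off the work surface, if the arm or the gripper's body presses on something with over 40 N, if the wrist force passes 120 N, or if a joint passes its speed limit or range.

### The arm

A 6-joint arm with a two-finger parallel gripper is mounted at the origin on the work surface. World frame = base frame: x ahead of the robot, y to its left, z up, the work surface at z = 0. Lengths are in m, angles in rad, forces in N, time in s.
With the tool pointing down it reaches from about 0.35 to 0.975 m from the base axis. Payload 7.1 kg.
Tool frame: the origin (TCP) lies midway between the tips of the shut fingers; the grasp point (between the pads) lies 19 mm behind it; z points along the fingers, y is the line along which they close (so a half turn about z gives the same grasp; the last joint's range is limited). The gripper opens to 88 mm and grips with 3 to 60 N. Pads are 20 mm wide; open, the fingers measure 115 mm over their backs; the gripper's body (75 mm by 178 mm) begins 61 mm behind the grasp point.
Start: joints at [-1.285, 0.423, 1.63, -0, 1.089, -0.019], TCP at [0.188, -0.596, 0.223] pointing down, gripper open.
Joint ranges: [-3, 3], [-0.9, 2.11], [0.09, 2.58], [-1.31, 4.45], [0.11, 2.69], [-2.54, 2.54]. Speed limits (rad/s): [2.39, 2.39, 3.01, 3.14, 3.14, 3.14].

### API

Orientations are given as a unit quaternion [w, x, y, z].
In Python, from station import move_pose, movel, movej, command_gripper, wait, inverse_kinematics, read_camera, camera_info, MotionError, job_done, get_time, get_joint_pos, get_qvel, get_effort, get_tcp_pos, get_ee_rot, get_ft_force, get_ft_torque, get_grip_width, get_finger_force gives the robot as it stands. Calls block until the motion is done:
- move_pose(position, orientation): joint-space move of the TCP to a pose.
- movel(position, frame=None, v=0.15, until_force=None): straight line of the TCP; frame=None keeps the orientation; v is the mean speed in m/s. With until_force (N) it stops when the force on the tool has changed by that much, and returns True; else False.
- movej(angles): joint-space move.
- command_gripper(opening): opening from 0.0 (shut) to 1.0 (fully open); the grip force is fixed at half the most; returns when the fingers have stopped.
- wait(seconds).
- inverse_kinematics(position, orientation): joint angles nearest the present ones, or None.
- read_camera(name): name is "scene" or "top" or "wrist"; returns the picture (480x640x3 uint8, red, green, blue); there is no depth.
- camera_info(name): a dict with "intrinsics" (3x3 intrinsics, pixels), "T" (4x4, takes a point from camera to world coordinates); the wrist camera has in their place "tool_from_camera" (4x4, takes a point from camera to tool coordinates, whose origin is the TCP and whose axes are the flange's). Camera axes: x right, y up, looking along -z (the intrinsics and any distortion apply to the point x, -y, -z); pixel columns grow to the right and rows downward; lengths in m; the calibration is good to about 2 mm. The wrist camera is an equidistant fisheye: a pixel r from the principal point sees the ray r / f radians off the axis. A picture is of the moment at which its call begins: read the wrist's pose just before it. camera_info takes no time and is no camera call.
A pose or a line that the arm cannot do raises MotionError and nothing moves.
- job_done(): hands the job in; it is judged then, once.
Readings, each from a call of its own:
- get_time(): time.
- get_joint_pos(): joint angles.
- get_qvel(): joint speeds.
- get_effort(): joint torques, N m.
- get_tcp_pos(): TCP position.
- get_ee_rot(): TCP orientation.
- get_ft_force(): force on the tool from outside, world axes, zero at the start.
- get_ft_torque(): the same for the moment, N m.
- get_grip_width(): opening from 0.0 (shut) to 1.0 (fully open).
- get_finger_force(): force on a finger pad.
Only numpy, scipy, OpenCV 4.12 (cv2) and the standard library are available. Lean on these libraries where they do the work, as an engineer would, in place of code of your own. Each camera call takes 0.05 s, during which the arm holds its last target. There are 200 camera calls.

## Working session

There is one attempt and no reset: what is moved stays moved. The work goes in short steps, each a Python script; the robot and the scene stay as the last script left them, time stands still between calls to the robot, and variables do not carry over. Pictures are saved under pics/ and viewed, at most 10 in all, crops included, and the job is handed in when it is done.

```bash
mkdir -p pics; ls; python3 - <<'E'
from station import *
import cv2
for n in("top","scene"):
    cv2.imwrite(f"pics/{n}0.png",read_camera(n)[:,:,::-1]); i=camera_info(n); print(n,i)
print(camera_info("wrist"),get_time(),get_ee_rot())
E
```

```text
pics
top {'intrinsics': array([[608.24490472,   0.        , 313.58966208],
       [  0.        , 608.24490472, 240.8114504 ],
       [  0.        ,   0.        ,   1.        ]]), 'T': array([[-6.25766390e-04,  9.95327136e-01, -9.65582791e-02,
         3.83672959e-01],
       [-9.99965707e-01, -1.42019000e-03, -8.15889351e-03,
        -1.31459382e-01],
       [-8.25789921e-03,  9.65498622e-02,  9.95293892e-01,
         1.63781677e+00],
       [ 0.00000000e+00,  0.00000000e+00,  0.00000000e+00,
         1.00000000e+00]])}
scene {'intrinsics': array([[481.14911221,   0.        , 324.6177719 ],
       [  0.        , 481.14911221, 245.66961525],
       [  0.        ,   0.        ,   1.        ]]), 'T': array([[-0.67270862, -0.59184164,  0.44405696,  1.03423616],
       [ 0.73981187, -0.52837185,  0.41653522,  0.31811485],
       [-0.01189569,  0.60872545,  0.79329176,  0.93134091],
       [ 0.        ,  0.        ,  0.        ,  1.        ]])}
{'intrinsics': array([[371.64829954,   0.        , 322.34489108],
       [  0.        , 371.64829954, 234.5261342 ],
       [  0.        ,   0.        ,   1.        ]]), 'tool_from_camera': array([[-2.62315245e-04,  9.51985428e-01,  3.06143227e-01,
         8.51630678e-02],
       [ 9.99999515e-01, -4.07690305e-05,  9.83613598e-04,
         2.96095677e-04],
       [ 9.48866975e-04,  3.06143336e-01, -9.51984956e-01,
        -1.62156359e-01],
       [ 0.00000000e+00,  0.00000000e+00,  0.00000000e+00,
         1.00000000e+00]])} 0.1 [-6.87885071e-04  9.88406315e-01  1.51830413e-01 -9.84786864e-05]
```

View pics/top0.png

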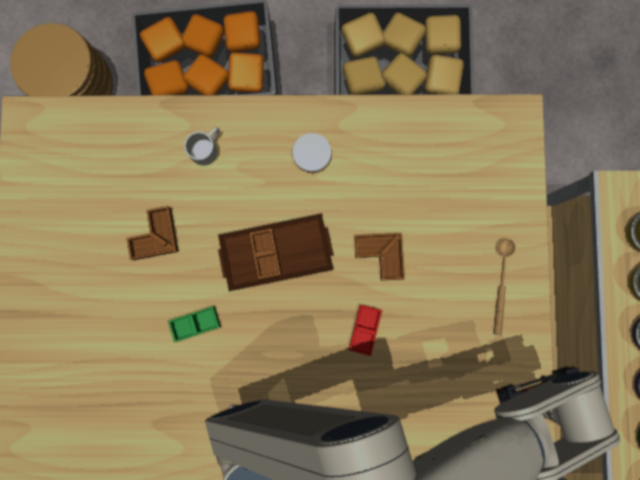

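View pics/scene0.png

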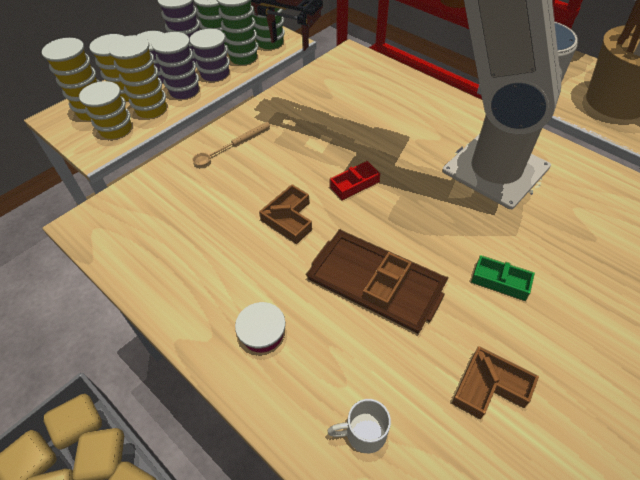

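The top picture shows the tray at (275,252), the brown straight dish in it at (264,253), and brown L dishes at (155,235) and (385,255). The look-alikes are a green dish at (194,323) and a red one at (366,330). The straight dish meant is the brown one in the tray. I'll hover over each and look from close by.

```bash
cat > h.py <<'E'
from station import *
import numpy as np, cv2
from scipy.spatial.transform import Rotation as Ro
def quat(yaw):  # tool down, tool x axis at angle yaw
    q=(Ro.from_euler('z',yaw)*Ro.from_euler('x',np.pi)).as_quat(); return q[[3,0,1,2]]
def best_yaw(p,yaw):  # yaw or yaw+pi, the one nearer the middle of joint 6
    c=[]
    for k in(-1,0,1,2):
        y=yaw+k*np.pi; j=inverse_kinematics(p,quat(y))
        if j is not None: c.append((abs(j[5]),y))
    return min(c)[1]
def ray_top(px,z):
    i=camera_info("top"); K,T=i["intrinsics"],i["T"]; px=np.atleast_2d(px).astype(float)
    d=np.c_[(px[:,0]-K[0,2])/K[0,0],-(px[:,1]-K[1,2])/K[1,1],-np.ones(len(px))]@T[:3,:3].T
    o=T[:3,3]; return o+d*((z-o[2])/d[:,2])[:,None]
def wrist_pose():
    q=np.array(get_ee_rot()); T=np.eye(4); T[:3,:3]=Ro.from_quat(q[[1,2,3,0]]).as_matrix(); T[:3,3]=get_tcp_pos()
    return T@camera_info("wrist")["tool_from_camera"]
def ray_w(px,z,T):
    K=camera_info("wrist")["intrinsics"]; px=np.atleast_2d(px).astype(float)
    u=(px-K[:2,2])/K[0,0]; r=np.maximum(np.linalg.norm(u,axis=1),1e-9); s=np.sin(r)/r
    d=np.c_[u[:,0]*s,-u[:,1]*s,-np.cos(r)]@T[:3,:3].T; o=T[:3,3]
    return o+d*((z-o[2])/d[:,2])[:,None]
def look(name):
    T=wrist_pose(); im=read_camera("wrist")[:,:,::-1].copy(); cv2.imwrite(f"pics/{name}.png",im); np.save(f"pics/{name}.npy",T); return im,T
E
python3 - <<'E'
from h import *
t=ray_top([[264,253],[219,235],[322,215],[332,270],[230,290]],.024); print(t.round(3))
a=t[2]-t[1]; yaw=np.arctan2(-a[1],-a[0]); yaw=np.arctan2(a[1],a[0]); print("len axis",np.degrees(yaw))
print(ray_top([[160,238],[175,251],[130,247],[158,210],[394,244],[403,234],[356,240],[398,280]],.034).round(3))
c=t[1:].mean(0); p=[c[0],c[1],.25]; y=best_yaw(p,yaw); print(c,np.degrees(y))
move_pose(p,quat(y)); look("tray1"); print(get_time(),get_joint_pos())
E
```

```text
[[ 0.508  0.014  0.024]
 [ 0.556  0.134  0.024]
 [ 0.61  -0.141  0.024]
 [ 0.462 -0.167  0.024]
 [ 0.41   0.103  0.024]]
len axis -79.01814857810078
[[ 0.547  0.29   0.034]
 [ 0.513  0.249  0.034]
 [ 0.523  0.369  0.034]
 [ 0.622  0.297  0.034]
 [ 0.53  -0.331  0.034]
 [ 0.557 -0.355  0.034]
 [ 0.541 -0.231  0.034]
 [ 0.435 -0.34   0.034]]
[ 0.50946828 -0.01752878  0.024     ] 100.98185142189922
2.5083 [-5.90244399e-02  2.19847665e-01  1.85570955e+00 -1.12929622e-04
  1.06602966e+00 -2.49391420e-01]
```

View pics/tray1.png

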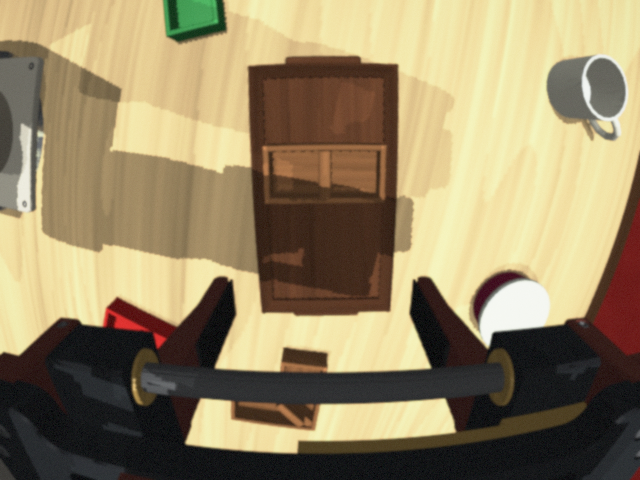

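The wrist picture shows the tray rim with corners at about (249,66), (398,66), (390,310) and (264,311). The brown straight dish spans (263,146)–(386,202), with its rib at x≈325. The green dish is at (193,12) and the red one at (140,330). Next I'll measure with masks and fitted lines.

```bash
cat >> h.py <<'E'
def line(P):  # cv2 line fit in xy: point, dir
    v=cv2.fitLine(np.asarray(P[:,:2],np.float32),cv2.DIST_HUBER,0,.001,.001).ravel(); return v[2:],v[:2]
def blob(mask,seed):
    n,l,s,c=cv2.connectedComponentsWithStats(mask.astype(np.uint8)); k=l[seed[1],seed[0]]
    return (l==k).astype(np.uint8)
def contour(m): return max(cv2.findContours(m,cv2.RETR_EXTERNAL,cv2.CHAIN_APPROX_NONE)[0],key=len)[:,0,:]
E
python3 - <<'E'
from h import *
im=cv2.imread("pics/tray1.png"); T=np.load("pics/tray1.npy")
hsv=cv2.cvtColor(im,cv2.COLOR_BGR2HSV)
for p in[(230,200),(254,150),(300,100),(300,250),(300,146),(265,175),(380,170),(130,200),(430,180),(393,220),(280,175),(325,175),(320,62)]: print(p,im[p[1],p[0]],hsv[p[1],p[0]])
# edge profile of rows and columns in the red channel
R=im[:,:,2].astype(int)
for r in(110,130,230,260,290): print(r,R[r,244:274].tolist(),R[r,376:412].tolist())
for c in(290,310,350,370): print(c,R[136,c],R[136:152,c].tolist(),R[192:212,c].tolist())
E
```

```text
(230, 200) [ 98 139 162] [ 19 101 162]
(254, 150) [32 52 76] [ 14 148  76]
(300, 100) [ 45  65 103] [ 10 144 103]
(300, 250) [ 46  66 105] [ 10 143 105]
(300, 146) [ 66 102 149] [ 13 142 149]
(265, 175) [ 65  98 143] [ 13 139 143]
(380, 170) [ 56  88 125] [ 14 141 125]
(130, 200) [100 138 161] [ 19  97 161]
(430, 180) [147 205 231] [ 21  93 231]
(393, 220) [20 31 53] [ 10 159  53]
(280, 175) [ 55  88 129] [ 13 146 129]
(325, 175) [ 71 113 167] [ 13 147 167]
(320, 62) [34 56 89] [ 12 158  89]
110 [229, 231, 228, 219, 190, 136, 95, 82, 80, 78, 74, 72, 70, 72, 74, 75, 71, 70, 70, 73, 81, 87, 90, 97, 94, 100, 99, 97, 102, 102] [105, 105, 103, 107, 104, 107, 100, 86, 75, 74, 79, 81, 75, 75, 76, 75, 73, 74, 78, 79, 85, 119, 181, 225, 236, 236, 236, 234, 232, 231, 230, 229, 225, 224, 223, 222]
130 [228, 225, 222, 221, 208, 168, 117, 87, 78, 74, 73, 71, 69, 70, 74, 75, 78, 75, 73, 68, 66, 79, 90, 95, 96, 97, 97, 96, 94, 103] [107, 105, 100, 107, 103, 102, 88, 74, 70, 74, 80, 79, 76, 78, 75, 73, 73, 74, 75, 80, 85, 127, 186, 224, 232, 235, 231, 230, 228, 226, 222, 225, 223, 226, 229, 230]
230
[... 863 characters left out ...]
4, 245, 245, 245, 245, 245, 245, 243, 235, 201]
290 92 [92, 93, 94, 93, 93, 93, 84, 80, 89, 117, 146, 155, 158, 149, 136, 129] [72, 66, 67, 57, 67, 68, 72, 80, 91, 98, 99, 87, 75, 61, 60, 56, 61, 60, 58, 61]
310 94 [94, 95, 96, 94, 92, 90, 82, 80, 96, 128, 151, 156, 152, 143, 124, 124] [71, 69, 63, 60, 64, 63, 75, 85, 92, 95, 92, 74, 64, 59, 59, 59, 60, 52, 59, 57]
350 98 [98, 99, 100, 101, 100, 94, 88, 84, 108, 137, 157, 161, 152, 133, 113, 111] [69, 67, 64, 66, 63, 71, 89, 96, 102, 98, 88, 78, 67, 65, 66, 68, 71, 64, 65, 68]
370 104 [104, 104, 106, 106, 103, 105, 96, 85, 98, 133, 156, 159, 150, 141, 127, 123] [114, 82, 65, 59, 65, 70, 74, 81, 92, 94, 89, 78, 66, 69, 68, 67, 67, 69, 64, 69]
```

```bash
cat >> h.py <<'E'
def edges(g,axis,at,lo,hi,sign):
    """sub-pixel strongest step of the given sign along axis ('r': scan along a row, 'c': along a column)"""
    out=[]
    g=cv2.GaussianBlur(g,(0,0),1).astype(float)
    for a in at:
        s=g[a,lo:hi] if axis=='r' else g[lo:hi,a]
        d=sign*np.diff(s); k=int(d.argmax())
        if 0<k<len(d)-1:
            den=d[k-1]-2*d[k]+d[k+1]; o=.5*(d[k-1]-d[k+1])/den if den else 0
            p=lo+k+.5+o; out.append((p,a) if axis=='r' else (a,p))
    return np.array(out)
def cross(a,b):
    s=np.linalg.solve(np.c_[a[1],-b[1]],b[0]-a[0]); return a[0]+s[0]*a[1]
def quad(L):  # lines top,right,bottom,left -> corners tl,tr,br,bl
    t,r,b,l=L; return np.array([cross(t,l),cross(t,r),cross(b,r),cross(b,l)])
def ang(v,ref): # direction of line v, the sense nearest angle ref
    a=np.arctan2(v[1],v[0]); return a+np.pi*round((ref-a)/np.pi)
E
python3 - <<'E'
from h import *
im=cv2.imread("pics/tray1.png"); T=np.load("pics/tray1.npy"); g=im[:,:,2]
def rep(n,E,z):
    L=[line(ray_w(e,z,T)) for e in E]; q=quad(L); print(n,q.round(4).tolist())
    print(" sides",[round(1e3*np.linalg.norm(q[i]-q[i-3]),1) for i in range(4)],"c",q.mean(0).round(4),"ang",[round(np.degrees(ang(l[1],r)),2) for l,r in zip(L,[.19,1.76,.19,1.76])])
rep("tray",[edges(g,'c',[*range(256,282,2),*range(368,392,2)],55,72,-1),edges(g,'r',[*range(75,190,4),*range(255,300,3)],380,412,1),
  edges(g,'c',[*range(270,288,2),*range(366,384,2)],302,318,1),edges(g,'r',range(75,300,4),242,272,-1)],.024)
rep("dish",[edges(g,'c',range(270,382,4),141,148,1),edges(g,'r',range(150,198,3),381,392,-1),
  edges(g,'c',range(274,378,4),200,207,-1),edges(g,'r',range(150,198,3),258,268,1)],.042)
ribl=line(ray_w(edges(g,'r',range(152,194,3),314,324,1),.054,T)); ribr=line(ray_w(edges(g,'r',range(152,194,3),326,336,-1),.054,T)); print("rib",ribl,ribr)
print(edges(g,'r',range(152,194,6),314,324,1)[:,0].round(1),edges(g,'r',range(152,194,6),326,336,-1)[:,0].round(1))
print(get_tcp_pos())
E
```

```text
tray [[0.4072999954223633, 0.10809999704360962], [0.558899998664856, 0.13899999856948853], [0.6151999831199646, -0.13650000095367432], [0.46380001306533813, -0.16779999434947968]]
 sides [np.float32(154.7), np.float32(281.2), np.float32(154.6), np.float32(281.6)] c [ 0.5113 -0.0143] ang [np.float32(11.53), np.float32(101.55), np.float32(11.67), np.float32(101.59)]
dish [[0.4399000108242035, 0.02810000069439411], [0.560699999332428, 0.05249999836087227], [0.5720999836921692, -0.00559999980032444], [0.4512999951839447, -0.030500000342726707]]
 sides [np.float32(123.3), np.float32(59.1), np.float32(123.3), np.float32(59.7)] c [0.506  0.0111] ang [np.float32(11.4), np.float32(101.08), np.float32(11.65), np.float32(101.06)]
rib (array([0.5013926 , 0.01574583], dtype=float32), array([ 0.14798915, -0.988989  ], dtype=float32)) (array([0.5096028 , 0.01731735], dtype=float32), array([ 0.20781231, -0.9781687 ], dtype=float32))
[321.5 320.5 320.5 320.3 320.  319.7 321. ] [328.7 328.7 328.9 328.8 328.8 329.2 329.7]
[ 0.50956498 -0.01822167  0.24997083]
```

```bash
cat >> h.py <<'E'
A=np.radians(11.57); TC=np.array([.5113,-.0143]); RX=np.array([[np.cos(A),-np.sin(A)],[np.sin(A),np.cos(A)]])
def tray(x,y): return TC+RX@np.array([x,y])   # tray mm-frame point (m) -> world
def pick(xy,yaw,zu,op):   # zu: height of dish underside
    q=quat(yaw); command_gripper(op); move_pose([*xy,zu+.075],q); movel([*xy,zu+.018],v=.1); command_gripper(0); print("grip",get_grip_width()*88,get_finger_force())
    movel([*xy,zu+.075],v=.12); return q
def put(xy,yaw,op,h=.075):
    q=quat(yaw); move_pose([*xy,.008+h],q); f0=np.array(get_ft_force())
    movel([*xy,.008+.030],v=.1); movel([*xy,.008+.0195],v=.04)
    hit=movel([*xy,.008+.016],v=.015,until_force=4); print("put z",get_tcp_pos(),hit,np.array(get_ft_force())-f0)
    command_gripper(op); movel([*xy,.11],v=.15)
E
python3 - <<'E'
from h import *
yaw=np.radians(101.45)
pick([.506,.0111],yaw,.008,.6)
d=RX@np.array([0,.0695]); put([.506+d[0],.0111+d[1]],np.radians(101.57),.55)
move_pose([.5096,-.0182,.25],quat(yaw)); look("tray2"); print(get_time())
E
```

```text
grip 11.867621296693493 29.999991059303284
put z [0.49237352 0.0792841  0.02593102] True [-1.31793624  0.60348785  4.38342707]
9.8333
```

View pics/tray2.png

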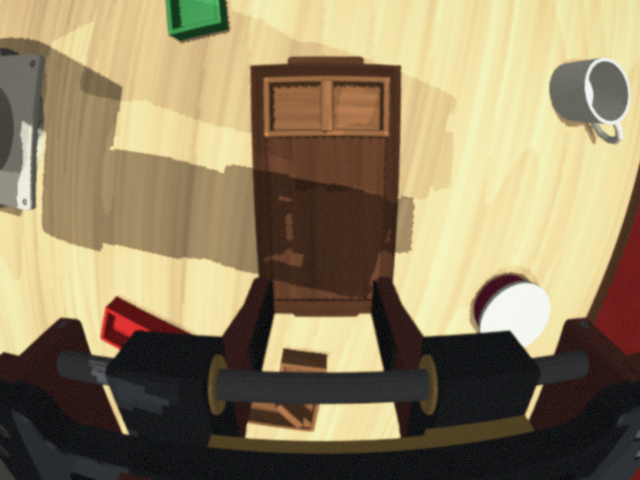

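The straight dish now sits flat at the far end, spanning (264,77)–(390,137). I'll check its fit numerically while moving to the right-hand L dish.

```bash
cat >> h.py <<'E'
def rep(T,n,E,z):
    L=[line(ray_w(e,z,T)) for e in E]; q=quad(L); c=q.mean(0)
    print(n,"sides",[round(1e3*float(np.linalg.norm(q[i]-q[i-3])),1) for i in range(4)],"c",c.round(4),"in tray",(1e3*RX.T@(c-TC)).round(1),"ang",[round(float(np.degrees(ang(l[1],r))),2) for l,r in zip(L,[.19,1.76,.19,1.76])])
E
python3 - <<'E'
from h import *
im=cv2.imread("pics/tray2.png"); T=np.load("pics/tray2.npy"); g=im[:,:,2]
rep(T,"tray",[edges(g,'c',[*range(258,284,2),*range(370,392,2)],55,72,-1),edges(g,'r',[*range(75,190,4),*range(255,275,3)],380,412,1),
  edges(g,'c',[*range(276,290,2),*range(360,376,2)],302,320,1),edges(g,'r',range(75,275,4),242,272,-1)],.024)
rep(T,"dish",[edges(g,'c',range(270,382,4),72,81,1),edges(g,'r',range(84,132,3),385,394,-1),
  edges(g,'c',range(274,378,4),132,142,-1),edges(g,'r',range(84,132,3),258,268,1)],.042)
p=[.51,-.308,.2]; y=best_yaw(p,np.radians(142)); print(np.degrees(y)); command_gripper(.42); move_pose(p,quat(y)); look("L1"); print(get_time())
E
```

```text
tray sides [154.7, 281.6, 154.8, 281.4] c [ 0.5113 -0.0143] in tray [ 0. -0.] ang [11.61, 101.58, 11.53, 101.58]
dish sides [123.2, 59.0, 123.0, 59.2] c [0.4926 0.0796] in tray [ 0.6 95.7] ang [11.65, 101.38, 11.75, 101.59]
142.0
11.4333
```

View pics/L1.png

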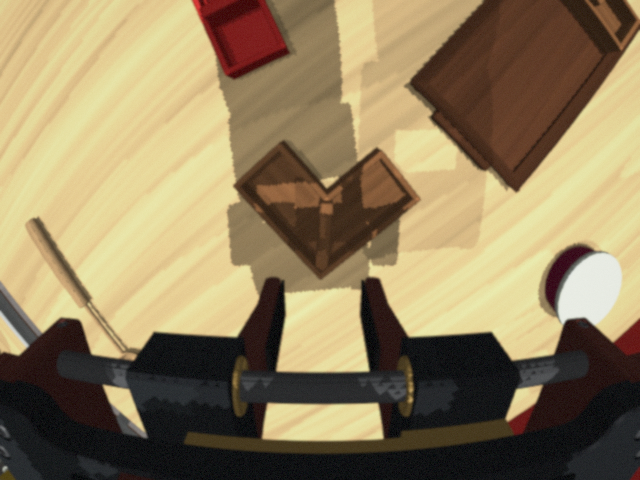

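The second crop shows corner dish 1, rib along the image vertical at x≈326. Its outer corner is at about (320,277) and its arm ends are near (236,185) and (419,200). The red look-alike at (240,40) is clear of it.

```bash
cat >> h.py <<'E'
def ldish(name,seed,z=.034):
    """outer sides of an L seen with its outer corner towards the picture's bottom -> origin, rot (rad)"""
    im=cv2.imread(f"pics/{name}.png"); T=np.load(f"pics/{name}.npy"); h=cv2.cvtColor(cv2.GaussianBlur(im,(0,0),1),cv2.COLOR_BGR2HSV)
    m=((h[:,:,0]<17)&(h[:,:,1]>118)).astype(np.uint8); m[:, :]=cv2.morphologyEx(m,cv2.MORPH_CLOSE,np.ones((3,3)))
    c=contour(blob(m,seed)); b=c[c[:,1].argmax()]; l=c[c[:,0].argmin()]; r=c[c[:,0].argmax()]
    def side(e):
        d=(e-b).astype(float); n=np.array([-d[1],d[0]])/np.linalg.norm(d); v=c-b; t=v@d/(d@d)
        return line(ray_w(c[(abs(v@n)<6)&(t>.1)&(t<.9)],z,T))
    Ll,Lr=side(l),side(r); k=cross(Ll,Lr); P=ray_w([l,r],z,T)[:,:2]
    dl,dr=[(lambda v,w: v*np.sign(v@w))(L[1],p-k) for L,p in((Ll,P[0]),(Lr,P[1]))]
    # local x,y: right-handed pair; the two arms
    if dl[0]*dr[1]-dl[1]*dr[0]>0: ux,uy,S='l',dr,dl
    X,Y=(dl,dr) if dl[0]*dr[1]-dl[1]*dr[0]>0 else (dr,dl)
    ax=np.arctan2(X[1],X[0]); ay=np.arctan2(Y[1],Y[0])-np.pi/2; ay+=2*np.pi*round((ax-ay)/2/np.pi); a=(ax+ay)/2
    R=np.array([[np.cos(a),-np.sin(a)],[np.sin(a),np.cos(a)]]); o=k+R@[.042,.042]
    print(name,"px",b,l,r,"corner",k,"sides",np.linalg.norm(P-k,axis=1)*1e3,"angs",np.degrees([ax,ay]),"origin",o,"z=0/34 area",len(c))
    return o,a
E
sed -i "/ux,uy,S=/d" h.py
python3 - <<'E'
from h import *
ldish("L1",(300,240))
E
```

```text
L1 px [319 277] [235 185] [419 199] corner [ 0.5607908 -0.3492429] sides [120.27714773 120.75405845] angs [92.74337719 92.93627452] origin [ 0.51676151 -0.30937532] z=0/34 area 403
```

```bash
python3 - <<'E'
s=open("h.py").read()
s=s.replace("movel([*xy,.008+.0195],v=.04)","b=movel([*xy,.008+.0195],v=.04,until_force=10)\n    if b: print('EARLY CONTACT',get_tcp_pos(),get_ft_force()); raise SystemExit")
open("h.py","w").write(s)
E
python3 - <<'E'
from h import *
o,a=ldish("L1",(300,240))
pick(o,a+np.pi/4,0,.42)
put(tray(.020,-.0834),A+np.pi/2+np.pi/4,.42,.08)
yaw=np.radians(101.57); p=[*tray(-0.0,-.05),.25]; move_pose(p,quat(yaw)); look("tray3"); print(get_time())
E
```

```text
L1 px [319 277] [235 185] [419 199] corner [ 0.5607908 -0.3492429] sides [120.27714773 120.75405845] angs [92.74337719 92.93627452] origin [ 0.51676151 -0.30937532] z=0/34 area 403
grip 11.715710205895569 30.000468492507935
EARLY CONTACT [ 0.54750684 -0.09224818  0.03078071] [-0.32139776 -0.27506112 -1.69442827]
```

```bash
python3 - <<'E'
from h import *
im,T=look("hold"); print(get_tcp_pos(),get_ft_force(),get_ft_torque(),get_time())
E
```

```text
[ 0.54766171 -0.09221229  0.03089482] [-0.44091482 -0.39323237 -1.90356923] [-0.04136534 -0.12722198  0.0318465 ] 15.9083
```

View pics/hold.png

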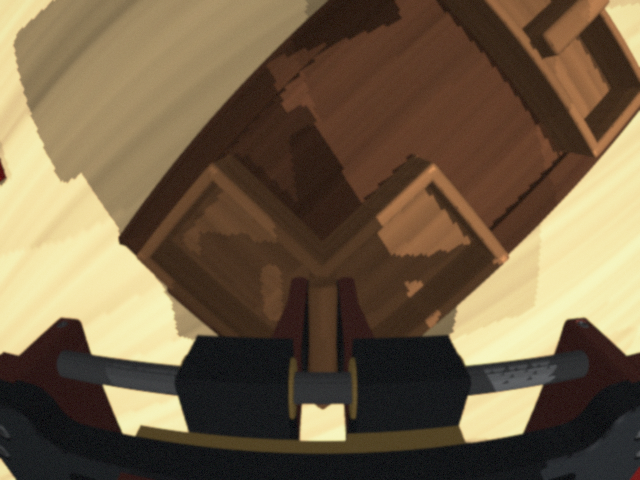

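The held L sits level in the tray mouth, with arm-end corners near (139,257), (213,163), (432,164) and (507,259). I'll cast those onto the wall-top plane.

```bash
python3 - <<'E'
from h import *
im=cv2.imread("pics/hold.png"); T=np.load("pics/hold.npy")
z=.0308-.018+.034
P=ray_w([[139,257],[213,163],[432,164],[507,259],[322,245]],z,T)[:,:2]
print("tray mm",((P-TC)@RX*1e3).round(1).tolist())
print("exp: ends left arm y -1.4, x 2..62 ; other arm x=-62, y -125..-65")
print("tcp tray",((np.array(get_tcp_pos())[:2]-TC)@RX*1e3).round(1))
E
```

```text
tray mm [[-58.3, -124.4], [-59.1, -66.9], [3.9, -4.5], [62.4, -5.2], [-3.1, -60.4]]
exp: ends left arm y -1.4, x 2..62 ; other arm x=-62, y -125..-65
tcp tray [ 20.  -83.6]
```

The held dish is about 2.5 mm too far toward its outer corner, so it touched the wall. I'll raise it, shift by (-2.5, +2.5) mm in the tray frame and lower it again.

```bash
python3 - <<'E'
from h import *
p=get_tcp_pos(); movel([p[0],p[1],.042],v=.1)
put(tray(.0175,-.081),A+np.pi/2+np.pi/4,.42,.034)
yaw=np.radians(101.57); move_pose([*tray(0,-.04),.25],quat(yaw)); look("tray3"); print(get_time())
E
```

```text
put z [ 0.54496558 -0.09029954  0.02618484] True [-0.352468    0.01100695  5.02337771]
19.475
```

View pics/tray3.png

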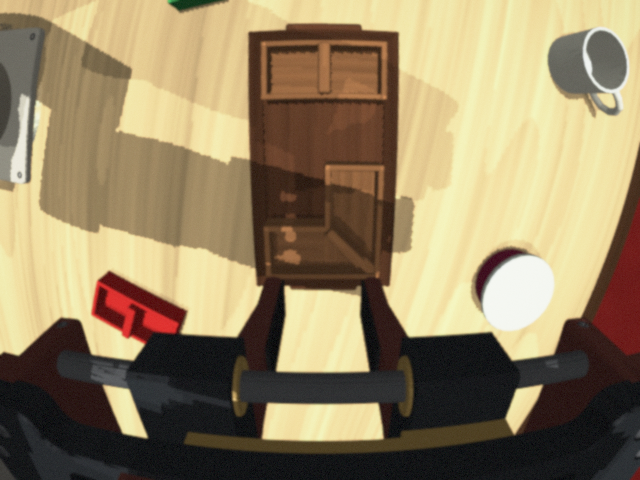

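Corner dish 1 is flat in the near corner. Its arm end is at row ~165 (columns 326–382) and its other arm at rows 227–280. I'll measure the remaining pocket and go to the second L.

```bash
python3 - <<'E'
from h import *
im=cv2.imread("pics/tray3.png"); T=np.load("pics/tray3.npy"); g=im[:,:,2]
def pr(n,e,z):
    P=(ray_w(e,z,T)[:,:2]-TC)@RX*1e3; print(n,np.median(e,0).round(1),np.median(P,0).round(1),"std",P.std(0).round(1))
pr("tray right",edges(g,'r',[*range(45,150,4)],384,406,1),.024)
pr("tray left",edges(g,'r',[*range(45,240,4)],240,268,-1),.024)
pr("tray far",edges(g,'c',[*range(256,282,2),*range(368,392,2)],26,40,-1),.024)
pr("straight far",edges(g,'c',range(272,380,4),38,47,1),.042)
pr("straight near",edges(g,'c',range(272,380,4),95,104,-1),.042)
pr("L arm end",edges(g,'c',range(332,378,3),160,168,1),.042)
pr("L arm inner",edges(g,'r',range(170,222,4),321,331,1),.042)
pr("L arm outer",edges(g,'r',range(170,240,4),378,388,-1),.042)
pr("L arm2 inner",edges(g,'c',range(272,320,4),222,231,1),.042)
p=[.553,.29,.2]; y=best_yaw(p,np.radians(55)); print(np.degrees(y)); command_gripper(.42); move_pose(p,quat(y)); look("L2"); print(get_time())
E
```

```text
tray right [398.  97.] [77.4 69.9] std [ 0.1 33.1]
tray left [249.1 141. ] [-77.3  23.2] std [ 0.1 60.7]
tray far [280.   30.6] [-44.1 140.5] std [57.4  0.1]
straight far [324.   39.7] [  0.9 125.2] std [30.3  0.1]
straight near [324.   98.3] [ 1.  65.8] std [30.4  0.1]
L arm end [354.5 164.7] [31.5 -0.4] std [13.9  0.1]
L arm inner [324.7 194. ] [  1.8 -30.5] std [ 0.3 15.5]
L arm outer [382.4 204. ] [ 61.  -40.5] std [ 0.2 21.9]
L arm2 inner [294.  226.2] [-29.8 -64.6] std [14.4  0.2]
55.0
21.05
```

View pics/L2.png

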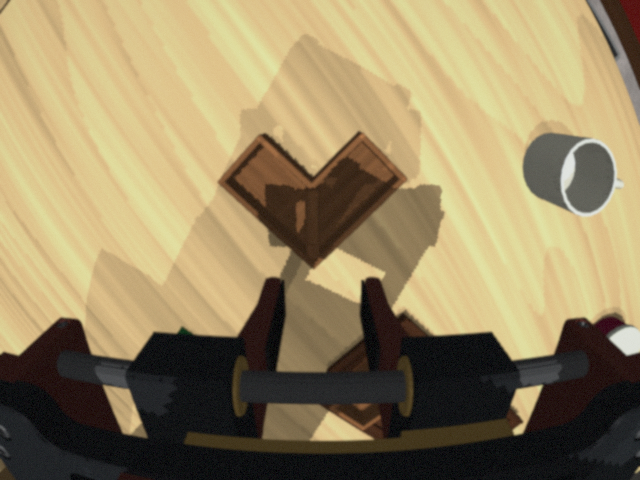

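Corner dish 2 has its outer corner at about (314,267) and its arm ends near (220,182) and (406,179). It is the only brown L left outside the tray. I'll apply the ~1.6 mm per axis correction toward the outer corner learned from dish 1.

```bash
python3 - <<'E'
from h import *
o,a=ldish("L2",(290,190))
R=np.array([[np.cos(a),-np.sin(a)],[np.sin(a),np.cos(a)]]); o=o+R@[-.0016,-.0016]; print(o)
pick(o,a+np.pi/4,0,.42)
xy=tray(-.0197,.0208); y=A-np.pi/2+np.pi/4
j=inverse_kinematics([*xy,.088],quat(y)); print(np.round(j,2))
put(xy,y,.42,.08)
move_pose([*tray(0,-.04),.25],quat(np.radians(101.57))); look("tray4"); print(get_time())
E
```

```text
L2 px [311 266] [219 180] [405 180] corner [0.51513886 0.25038332] sides [120.97820751 119.53267477] angs [10.26318106 10.86243689] origin [0.548728   0.29937077] z=0/34 area 400
[0.54744841 0.29750458]
grip 11.850896248988303 29.998546242713928
[-0.02  0.44  2.01 -0.    0.69  2.13]
put z [0.48814609 0.00205989 0.02624247] True [-0.82172851 -0.76624162  6.62832225]
29.5833
```

```bash
python3 - <<'E'
from h import *
im=cv2.imread("pics/tray4.png"); T=np.load("pics/tray4.npy"); g=im[:,:,2]
cv2.imwrite("pics/tray4z.png",cv2.resize(im[10:310,150:450],None,fx=2,fy=2,interpolation=cv2.INTER_CUBIC))
E
```

```text
(no output)
```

View pics/tray4z.png

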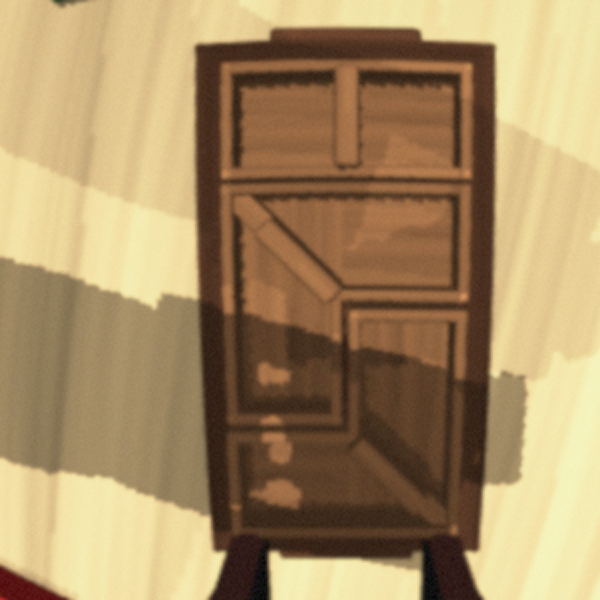

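All three dishes are nested inside the walls, with visible gaps between them at crop rows ~180, ~300 and ~425. The release heights match the tray floor. I'll hand the job in.

```bash
python3 -c "
from station import *
wait(.5); print(job_done(), get_time())"
```

```text
the job is handed in; nothing more can be done
the job is handed in; nothing more can be done
```

All three dishes are in the tray: both L dishes were set down at floor height and the last picture shows gaps around every dish. The tub, mug and ladle were not touched, and I handed the job in at about 30 s of robot time.

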